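Shut the lever-arch file

TASK

The papers are filed, so make the open lever-arch file ready for the shelf. With the fingertips, push its upright steel lever over towards the spine and down until it snaps shut and the arches meet the posts, and press the black compressor bar down its posts until it lies flat on the paper. Only push: do not lift the file or shove it about the desk, and leave the other desk things where they are.

Things in the scene. Friction and masses are not known exactly. Their poses are not given: they have to be found in the camera images.
- file: Open A4 lever-arch file, loose and flat on the table, about 2 kg with papers: navy boards 3 mm thick, 318 mm long, grey inside. Origin on the table, midway between its two posts; x along the spine, y from the paper towards the spine and front cover, z up. In y (mm): back board -207 to 78, spine 81 to 156, front cover 159 to 444, all lying flat.
- paper_top (a point): Middle of the top sheet of the A4 paper stack fixed in the file (297 along x by 210 mm), 30 mm above the table. In the file's frame the stack reaches from y = -198 to +12 mm.
- post_a (a point): Top, 62 mm above the table, of one of the two steel posts, 4.6 mm thick, at x = -40, y = 0 in the file's frame. The other is at x = +40.
- arch_end (a point): Free end of one of the two steel arches (4.2 mm rods in the planes x = -40 and x = +40 of the file's frame, axis at y = 42, z = 9), moved by the lever. Lever open: they lean to the spine (y 42 to 73 mm, up to 80 mm above the table). Lever shut: ends on the posts, up to 71 mm high, y 0 to 47. Between them, x -37 to +37 is free for fingers.
- lever_pivot (a point): Axis of the lever, at x = 0, y = 18, z = 14 mm in the file's frame; the axis runs along the file's x.
- lever_end (a point): End of the steel lever's finger ring, 60 mm (62 to the rim) from the lever's axis. The lever is a flat strip 15 mm wide (23 at the ring), 3 mm thick, at x = 0. Open, it stands almost upright (1.50 rad above level, end 74 mm above the table); shut, it lies almost flat towards the spine (0.12 rad above level, end at y = 78 in the file's frame, 21 mm above the table).
- arch_lever (a joint): Angle of the lever: 0 open (upright), 1.38 fully shut; grows as it goes over towards the spine and down. An over-centre spring holds it at either end: leaving the open stop takes about 6 N near the lever's end (0.3 N m), less and less up to dead centre at 0.70, past which it drives itself down to the shut stop.
- bar_top (a point): Middle of the upper face of the black plastic compressor bar, 130 x 20 x 4 mm, long side along the file's x, threaded on the two posts (y = 0). It starts raised on the posts, upper face 44 to 50 mm above the table; lying on the paper its upper face is 34 mm above the table.
- press_bar (a joint): How far the bar has been pushed down its posts, m: 0 at the top of its travel, starts between 0 and 0.006, 0.016 when it lies on the paper. It is stiff (about 4 N to move) and stays where it is left.
- stapler: A red and black desk stapler, 135 x 34 x 57 mm, a bystander; origin at the centre of its underside.
- stamp: A wooden-handled rubber stamp, 42 mm wide, 74 mm tall, a bystander; origin at the centre of its underside.
- highlighter: A yellow highlighter pen, 132 x 21 x 13 mm, lying on the paper, a bystander; origin at the centre of its underside.
- punch: A two-hole punch with a blue handle, 95 x 120 x 72 mm, a bystander; origin at the centre of its underside.
- mug: A white mug, 82 mm wide, 95 mm tall, a bystander; origin at the centre of its underside.
- tape: A black tape dispenser, 140 x 55 x 81 mm, a bystander; origin at the centre of its underside.

How it is judged:
By the outcome, as a careful person would: the job done as asked, in the order asked, and still so for the second after the job is handed in, with the robot touching nothing.
It also fails if it takes over 35 s, if anything falls off the work surface, if the arm or the gripper's body presses on something with over 40 N, if the wrist force passes 120 N, or if a joint passes its speed limit or range.

ROBOT

A 6-joint arm with a two-finger parallel gripper is mounted at the origin on the work surface. World frame = base frame: x ahead of the robot, y to its left, z up, the work surface at z = 0. Lengths are in m, angles in rad, forces in N, time in s.
With the tool pointing down it reaches from about 0.375 to 0.975 m from the base axis. Payload 3.8 kg.
Tool frame: the origin (TCP) lies midway between the tips of the shut fingers; the grasp point (between the pads) lies 19 mm behind it; z points along the fingers, y is the line along which they close (so a half turn about z gives the same grasp; the last joint's range is limited). The gripper opens to 88 mm and grips with 3 to 60 N. Pads are 18 mm wide; open, the fingers measure 123 mm over their backs; the gripper's body (75 mm by 187 mm) begins 45 mm behind the grasp point.
Start: joints at [-1.181, 0.264, 1.604, -0, 1.274, -0.037], TCP at [0.279, -0.614, 0.239] pointing down, gripper open.
Joint ranges: [-2.63, 2.63], [-0.94, 2.18], [0.31, 2.57], [-1.31, 4.45], [0, 2.66], [-2.55, 2.55]. Speed limits (rad/s): [2.57, 2.57, 3.14, 3.14, 3.14, 3.14].

INTERFACE

Orientations are given as a rotation vector (axis times angle).
In Python, from cell import manip, inverse_kinematics, cams, order gives the robot as it stands. Calls block until the motion is done:
- manip.move_pose(position, orientation): joint-space move of the TCP to a pose.
- manip.move_linear(position, rate=0.15, rot=None): straight line of the TCP; rot=None keeps the orientation; rate is the mean speed in m/s.
- manip.set_joints(angles): joint-space move.
- manip.set_gripper(opening, force=None): finger opening in m; force is the grip in N (None keeps the last); returns when the fingers have stopped.
- manip.dwell(seconds).
- inverse_kinematics(position, orientation): joint angles nearest the present ones, or None.
- manip.state(): the state.
- cams.capture(name): name is "scene" or "top" or "wrist"; returns a dict with "image" (480x640x3 uint8, blue, green, red), "z_map" (480x640 float32, m along the optical axis (not along the pixel's ray), 0 where there is no reading), "intrinsics" (3x3 intrinsics, pixels), "k1" (the pictures are not rectified: a ray, as slopes to the right and down, at radius r is drawn at 1 + k1 r^2 times it, then the intrinsics apply), "position" and "orientation" of the camera in the world; the wrist camera has in their place "T_tool_cam" (4x4, takes a point from camera to tool coordinates, whose origin is the TCP and whose axes are the flange's). Camera axes: x right, y down, z forward; pixel columns grow to the right and rows downward; lengths in m; the calibration is good to about 2 mm. A picture is of the moment at which its call begins: read the wrist's pose just before it.
A pose or a line that the arm cannot do raises manip.IKError and nothing moves.
- order.close_job(): hands the job in; it is judged then, once.
The state is a dict: "clock": time; "joint_pos": joint angles; "joint_velocities": joint speeds; "tau": joint torques, N m; "tool_pos": TCP position; "tcp_rot": TCP orientation; "contact_force": force on the tool from outside, world axes, zero at the start; "moment": the same for the moment, N m; "gripper_width": finger opening in m; "grasp_force": force on a finger pad.
Only numpy, scipy, OpenCV 4.12 (cv2) and the standard library are available. Lean on these libraries where they do the work, as an engineer would, in place of code of your own. Each camera call takes 0.05 s, during which the arm holds its last target. There are 200 camera calls.

## Working session

There is one attempt and no reset: what is moved stays moved. The work goes in short steps, each a Python script; the robot and the scene stay as the last script left them, time stands still between calls to the robot, and variables do not carry over. Pictures are saved under pics/ and viewed, at most 10 in all, crops included, and the job is handed in when it is done.

```bash
ls; mkdir -p pics; cat > h.py <<'E'
import numpy as np, cv2
from cell import manip, inverse_kinematics, cams, order
from scipy.spatial.transform import Rotation as R
def pose(c):
    if "T_tool_cam" in c:
        s=c["st"];T=np.eye(4);T[:3,:3]=R.from_rotvec(s["tcp_rot"]).as_matrix();T[:3,3]=s["tool_pos"]
        T=T@np.array(c["T_tool_cam"]);return T[:3,:3],T[:3,3]
    o=np.array(c["orientation"]);
    return (o if o.shape==(3,3) else R.from_rotvec(o).as_matrix()),np.array(c["position"])
def cap(n):
    s=manip.state();c=cams.capture(n);c["st"]=s;return c
def rays(c,uv):
    K=np.array(c["intrinsics"]);k=float(c["k1"])
    p=cv2.undistortPoints(np.array(uv,float).reshape(-1,1,2),K,np.array([k,0,0,0.]))[:,0]
    return np.c_[p,np.ones(len(p))]
def onplane(c,uv,z):
    Rm,t=pose(c);d=rays(c,uv)@Rm.T;return t+d*((z-t[2])/d[:,2:3])
def depthpt(c,uv):
    Rm,t=pose(c);uv=np.array(uv).reshape(-1,2);z=np.array([c["z_map"][int(v),int(u)] for u,v in uv])
    return t+(rays(c,uv)*z[:,None])@Rm.T
E
python3 - <<'E'
from h import *
import pickle
for n in("scene","top"):
    c=cap(n);cv2.imwrite(f"pics/{n}0.png",c["image"]);pickle.dump(c,open(f"{n}0.pkl","wb"))
    print(n,c["position"],c["orientation"],c["k1"],c["intrinsics"])
E
```

```text
pics
scene [ 1.01391885 -0.72411617  0.82050285] [-2.1787137  -0.60963684  0.27259581] -0.09019271315671988 [[456.55632567   0.         313.32392531]
 [  0.         456.55632567 241.06912593]
 [  0.           0.           1.        ]]
top [0.19484745 0.08621639 2.09089267] [-2.1408644   2.12868215 -0.17121914] 0.007239172661236576 [[612.61898416   0.         327.56979121]
 [  0.         612.61898416 244.8389503 ]
 [  0.           0.           1.        ]]
```

View pics/scene0.png

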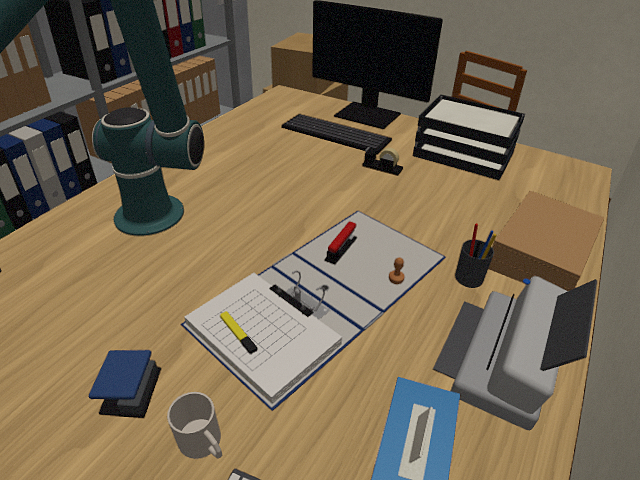

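View pics/top0.png

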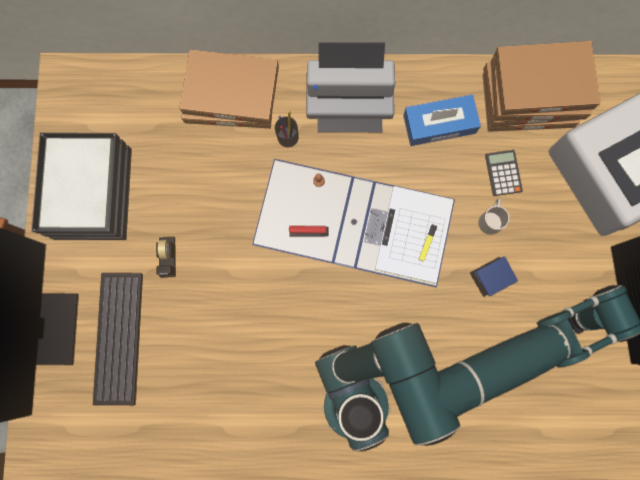

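Scene: file lies with its spine along roughly world x and the cover towards +y. The lever mechanism is near (380,225) in the top view and the corners are at about (275,160), (254,244), (453,200) and (437,285). The bystanders are clear of the mechanism.

```bash
python3 - <<'E'
from h import *
import pickle
c=pickle.load(open("top0.pkl","rb"))
P=onplane(c,[(275,160),(254,244)],.003)[:,:2]; Q=onplane(c,[(453,200),(437,285)],.02)[:,:2]
print(P,Q)
ey=P.mean(0)-Q.mean(0);L=np.linalg.norm(ey);ey/=L
ex=P[0]-P[1]; print("len",L,np.linalg.norm(ex)); th=np.arctan2(-ey[0],ey[1]);print("th",th,np.arctan2(ex[1],ex[0]))
o=P.mean(0)-ey*.444;print("origin",o)
# tool: z down, y along file x
X=np.array([np.cos(th),np.sin(th),0])
best=None
for s in(1,-1):
    y=s*X;z=np.array([0,0,-1.]);rv=R.from_matrix(np.c_[np.cross(y,z),y,z]).as_rotvec()
    p=np.r_[o+ey*.02,.30];q=inverse_kinematics(p,rv);print(s,rv,q)
    if q is not None and (best is None or abs(q[5])<abs(best[2][5])):best=(p,rv,q)
p,rv,q=best
manip.move_pose(p,rv);c=cap("wrist");cv2.imwrite("pics/w1.png",c["image"]);pickle.dump((c,rv,th,o),open("w1.pkl","wb"))
print(manip.state()["clock"],c["T_tool_cam"])
E
```

```text
[[0.84176591 0.28167219]
 [0.54038928 0.34828883]] [[ 0.69586366 -0.33965066]
 [ 0.4002225  -0.27745854]]
len 0.6397303405691783 0.3086513371000513
th -0.22549168934512634 -0.217543172632232
origin [ 0.59180558 -0.11777931]
1 [2.45726536 1.95740934 0.        ] [-2.04577926e-01  9.91681349e-02  1.68454027e+00 -4.44089210e-16
  1.35788425e+00  2.09137633e-02]
-1 [ 1.95740934 -2.45726536 -0.        ] None
2.3333 [[-3.68189451e-04 -9.46033153e-01 -3.24069651e-01  8.52231248e-02]
 [ 9.99999444e-01 -2.79394701e-05 -1.05458064e-03  3.25148888e-04]
 [ 9.88613917e-04 -3.24069859e-01  9.46032636e-01 -1.45434122e-01]
 [ 0.00000000e+00  0.00000000e+00  0.00000000e+00  1.00000000e+00]]
```

View pics/w1.png

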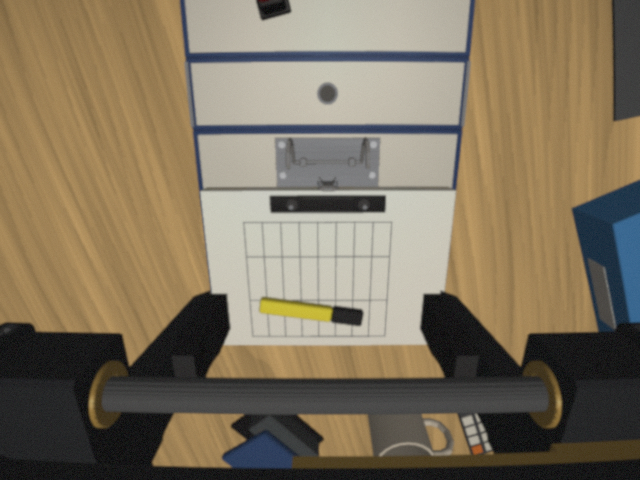

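The wrist view shows the bar at about (270–385, 196–212), the lever near (328,183) and the arches above it on the spine side. The file is close to square with the image. Next I fix the frame from the bar.

```bash
python3 - <<'E'
from h import *
import pickle
c,rv,th,o=pickle.load(open("w1.pkl","rb"))
m=(c["image"].max(2)<70).astype(np.uint8);m[:190]=0;m[225:]=0;m[:,:250]=0;m[:,400:]=0
n,l,s,cen=cv2.connectedComponentsWithStats(m);i=1+s[1:,4].argmax();print(s[i],cen[i])
v,u=np.nonzero(l==i);pts=np.c_[u,v]
z=depthpt(c,pts[::7]);print("bar z",np.median(z[:,2]))
bz=np.median(z[:,2])
W=onplane(c,pts,np.clip(bz,.044,.050))[:,:2].astype(np.float32)
r=cv2.minAreaRect(W);print(r)
d=np.linalg.svd(W-W.mean(0),full_matrices=False)[2][0];d*=np.sign(d[0]);print("th bar",np.arctan2(d[1],d[0]),"th",th,"o",o,W.mean(0))
# folds: navy lines across spine at y=79.5,157.5 around z .003
img=c["image"].astype(int);blue=img[:,:,0]-img[:,:,2]>35
for a,b in((110,145),(40,75)):
    k=[(uu,a+np.nonzero(blue[a:b,uu])[0].mean()) for uu in range(215,445,5) if blue[a:b,uu].any()]
    w=onplane(c,k,.002)[:,:2];g=np.polyfit(w[:,0],w[:,1],1);e=np.arctan(g[0]);ey=np.array([-np.sin(e),np.cos(e)])
    print("fold th",e,"y rel bar",(w.mean(0)-W.mean(0))@ey)
E
```

```text
[ 271  196  114   16 1567] [327.04977664 203.52201659]
bar z 0.048204850882912986
((0.5968979597091675, -0.1084708571434021), (0.01712370291352272, 0.12646929919719696), 77.00540924072266)
th bar -0.22376604 th -0.22549168934512634 o [ 0.59180558 -0.11777931] [ 0.5964893  -0.10834671]
fold th -0.22243037694179274 y rel bar 0.07889180932416613
fold th -0.22437274231539173 y rel bar 0.15684188292486323
```

```bash
cat >> h.py <<'E'
th=-.2238;O=np.array([.5967,-.1084]);_X=np.array([np.cos(th),np.sin(th),0]);_z=np.array([0,0,-1.])
RV=R.from_matrix(np.c_[np.cross(_X,_z),_X,_z]).as_rotvec()
def F(x,y,z): return np.r_[O+x*_X[:2]+y*np.array([-np.sin(th),np.cos(th)]),z]
def ff():
    s=manip.state();f=np.array(s["contact_force"]);ey=np.array([-np.sin(th),np.cos(th)])
    return s["clock"],np.round([f[:2]@_X[:2],f[:2]@ey,f[2]],1),np.round(np.array(s["tool_pos"]),4)
E
python3 - <<'E'
from h import *
manip.set_gripper(0.0)
manip.move_pose(F(0,-.004,.12),RV)
manip.move_linear(F(0,-.004,.069),rate=.1);print(ff())
r=.055
for A in np.linspace(1.5,.7,9):
    y=.018+r*np.cos(A)-.0015*np.sin(A)-.009; z=.014+r*np.sin(A)+.0015*np.cos(A)
    manip.move_linear(F(0,y,z),rate=.06);k=ff();print(round(A,2),k)
    if np.abs(k[1]).max()>25:break
E
```

```text
(5.0417, array([-0.2,  0.6, -0.1]), array([ 0.5963, -0.1124,  0.0694]))
1.5 (5.45, array([ 0.4, -5.4,  1.1]), array([ 0.5999, -0.0977,  0.0697]))
1.4 (5.7, array([ 1.7, -4. ,  1.1]), array([ 0.601 , -0.0923,  0.069 ]))
1.3 (5.95, array([ 1.8, -3.6,  2.2]), array([ 0.6021, -0.0867,  0.0677]))
1.2 (6.2, array([ 1.3, -2.2,  1.3]), array([ 0.603 , -0.0813,  0.0658]))
1.1 (6.45, array([ 1.5, -1.7,  1.6]), array([ 0.6037, -0.076 ,  0.0634]))
1.0 (6.7, array([ 0.4, -1.9,  1.2]), array([ 0.6045, -0.0712,  0.0606]))
0.9 (6.95, array([ 0.5, -0.7, -0.1]), array([ 0.6055, -0.0668,  0.0574]))
0.8 (7.2, array([ 0.4, -0.2,  0.9]), array([ 0.6066, -0.0629,  0.054 ]))
0.7 (7.45, array([-0. , -0.2, -0.5]), array([ 0.6076, -0.0593,  0.0502]))
```

```bash
python3 - <<'E'
from h import *
manip.move_linear(F(0,.060,.034),rate=.08);print(ff())
for z in np.arange(.030,.016,-.001):
    manip.move_linear(F(0,.062,z),rate=.02);k=ff();print(round(z,3),k)
    if k[1][2]>12:break
manip.move_linear(F(0,.062,.12),rate=.15)
import pickle
manip.move_linear(F(0,0.0,.2),rate=.2);c=cap("wrist");cv2.imwrite("pics/w2.png",c["image"]);pickle.dump(c,open("w2.pkl","wb"));print(ff())
E
```

```text
(7.8417, array([-1. ,  0.7, -0.2]), array([ 0.6092, -0.0495,  0.0329]))
0.03 (8.2167, array([-0.7, -1.2,  0.8]), array([ 0.6104, -0.048 ,  0.03  ]))
0.029 (8.4667, array([ 0.1, -0.7,  1.3]), array([ 0.6104, -0.048 ,  0.029 ]))
0.028 (8.7167, array([-0.5,  0.2, -0.3]), array([ 0.6104, -0.048 ,  0.0279]))
0.027 (8.9667, array([-0.4,  0. , -0.4]), array([ 0.6104, -0.048 ,  0.0269]))
0.026 (9.2167, array([ 0.1, -0.6,  0.2]), array([ 0.6104, -0.0479,  0.0259]))
0.025 (9.4667, array([-0.6, -0. , -0.9]), array([ 0.6104, -0.0479,  0.0249]))
0.024 (9.7167, array([ 1.1,  0. , -0. ]), array([ 0.6104, -0.0479,  0.0239]))
0.023 (9.9667, array([ 0.6, -0. ,  0. ]), array([ 0.6104, -0.0479,  0.0229]))
0.022 (10.2167, array([0.8, 0.4, 0.1]), array([ 0.6106, -0.048 ,  0.0222]))
0.021 (10.4667, array([-1.5,  0.6,  4.6]), array([ 0.6108, -0.048 ,  0.0218]))
0.02 (10.7167, array([-3.8,  0. ,  9.1]), array([ 0.6109, -0.0479,  0.0215]))
0.019 (10.9667, array([-5.4,  0.1, 14.6]), array([ 0.611 , -0.0479,  0.0213]))
(12.5, array([0.9, 0.2, 0.3]), array([ 0.5957, -0.1078,  0.1982]))
```

View pics/w2.png

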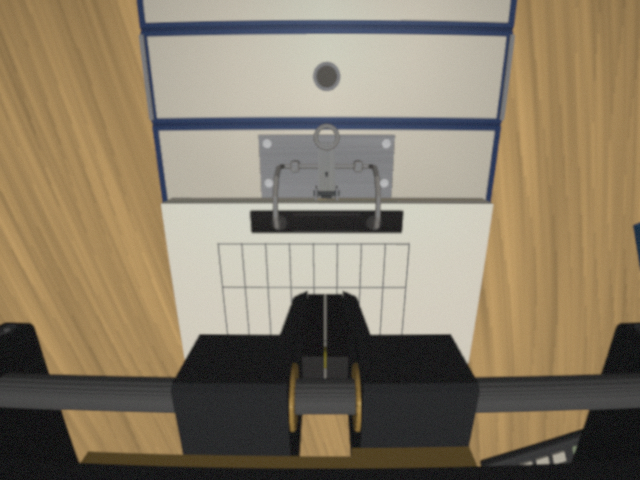

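The lever lies flat with its ring at (327,137), and both arch ends sit on the posts at about (280,222) and (377,222). The bar at (250–403, 210–233) is still raised, so I press it now.

```bash
python3 - <<'E'
from h import *
import pickle
c=pickle.load(open("w2.pkl","rb"))
m=(c["image"].max(2)<60)[205:240,245:410];v,u=np.nonzero(m);w=onplane(c,np.c_[u+245,v+205],.048)[:,:2].mean(0)
d=w-O;print("bar now rel",d@_X[:2],d@np.array([-np.sin(th),np.cos(th)]))
manip.move_linear(F(0,-.0005,.054),rate=.12);print(ff())
for z in list(np.arange(.050,.038,-.003))+list(np.arange(.038,.026,-.001)):
    manip.move_linear(F(0,-.0005,z),rate=.02);k=ff();print(round(z,3),k)
    if k[1][2]>18:break
manip.move_linear(F(0,-.0005,.1),rate=.12)
manip.move_linear(F(0,-.02,.25),rate=.25);c=cap("wrist");cv2.imwrite("pics/w3.png",c["image"]);print(ff())
s=cap("scene");cv2.imwrite("pics/s3.png",cv2.resize(s["image"][190:420,170:460],None,fx=2.5,fy=2.5))
m=(c["image"].max(2)<70).astype(np.uint8);n,l,st,cen=cv2.connectedComponentsWithStats(m)
for a,b in zip(st,cen):
    if 80<a[2]<200 and a[3]<40: print(a,b,depthpt(c,[b]),depthpt(c,[b+[0,0],b+[-55,0],b+[55,0]])[:,2])
E
```

```text
Traceback (most recent call last):
NameError: name '_X' is not defined
```

```bash
python3 - <<'E'
from h import *
from h import _X
import pickle
c=pickle.load(open("w2.pkl","rb"))
m=(c["image"].max(2)<60)[205:240,245:410];v,u=np.nonzero(m);w=onplane(c,np.c_[u+245,v+205],.048)[:,:2].mean(0)
d=w-O;print("bar now rel",d@_X[:2],d@np.array([-np.sin(th),np.cos(th)]))
manip.move_linear(F(0,-.0005,.054),rate=.12);print(ff())
for z in list(np.arange(.050,.038,-.003))+list(np.arange(.038,.026,-.001)):
    manip.move_linear(F(0,-.0005,z),rate=.02);k=ff();print(round(z,3),k)
    if k[1][2]>18:break
manip.move_linear(F(0,-.0005,.1),rate=.12)
manip.move_linear(F(0,-.02,.25),rate=.25);c=cap("wrist");cv2.imwrite("pics/w3.png",c["image"]);print(ff())
s=cap("scene");cv2.imwrite("pics/s3.png",cv2.resize(s["image"][190:420,170:460],None,fx=2.5,fy=2.5))
m=(c["image"].max(2)<70).astype(np.uint8);n,l,st,cen=cv2.connectedComponentsWithStats(m)
for a,b in zip(st,cen):
    if 80<a[2]<200 and a[3]<40: print(a,b,depthpt(c,[b]),depthpt(c,[b+[0,0],b+[-55,0],b+[55,0]])[:,2])
E
```

```text
bar now rel 0.00048497830494009434 -0.00011437933172814444
(13.8667, array([ 0.2, -0.1, -0.3]), array([ 0.5975, -0.1091,  0.055 ]))
0.05 (14.2167, array([ 0.3, -0.7,  0.2]), array([ 0.5965, -0.1089,  0.05  ]))
0.047 (14.5167, array([ 0.8, -0.3,  1.5]), array([ 0.597 , -0.109 ,  0.0472]))
0.044 (14.8167, array([ 0.9, -0.2,  2.1]), array([ 0.597 , -0.109 ,  0.0441]))
0.041 (15.1167, array([2.2, 0.5, 2.2]), array([ 0.5969, -0.109 ,  0.0409]))
0.038 (15.4167, array([ 2.1, -0.4,  1.5]), array([ 0.5967, -0.1089,  0.0378]))
0.038 (15.6667, array([0.9, 0.1, 0.8]), array([ 0.5964, -0.1089,  0.0378]))
0.037 (15.9167, array([ 0.5, -1.1,  2.7]), array([ 0.5964, -0.1089,  0.0369]))
0.036 (16.1667, array([0.3, 0.1, 2.7]), array([ 0.5964, -0.1088,  0.0359]))
0.035 (16.4167, array([-0.2, -0.7,  2.8]), array([ 0.5964, -0.1089,  0.0348]))
0.034 (16.6667, array([-2.8, -0.3,  8.4]), array([ 0.5964, -0.1089,  0.0346]))
0.033 (16.9167, array([-5.4, -0.3, 13.7]), array([ 0.5964, -0.1088,  0.0345]))
0.032 (17.1667, array([-7.5, -0.7, 18.7]), array([ 0.5965, -0.1088,  0.0345]))
(18.6917, array([-0.1,  0.7, -0.3]), array([ 0.5908, -0.1274,  0.247 ]))
[ 285  176   85   18 1418] [327.1212976 184.0832158] [[ 0.59724545 -0.10857491  0.03312526]] [0.03312526 0.03427797 0.03323912]
```

View pics/s3.png

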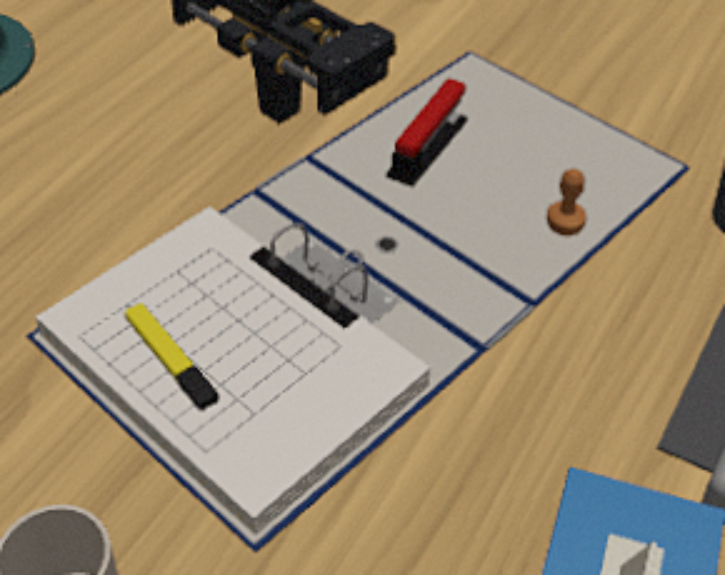

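View pics/w3.png

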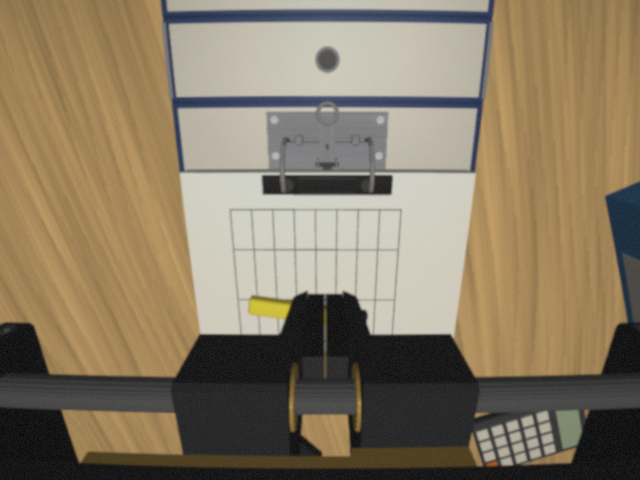

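The bar lies on the paper, with its top at about 34 mm, centred at (327,184). The arches are on the posts, the lever ring at (327,113) is flat, and the file and bystanders haven't moved.

```bash
python3 -c "
from h import *
print(order.close_job())"
```

```text
the job is handed in; nothing more can be done
None
```

The job is handed in at about 19 s: the lever is shut with the arches on the posts, the compressor bar lies flat on the paper, and the file and the other desk things show no movement in the last pictures.

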